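Free the jammed print carriage and bring it to its end stop

TASK

The print carriage of the opened printer is jammed in its parking place: push it along its rail, away from the parking end, until it breaks free, then bring it gently fully home against the hidden end stop, without ramming the stop. Once it is home, press the green resume button, then let go of everything; leave the carriage at the stop, do not press the red button, and do not disturb the other things on the desk and printer.

Things in the scene. Friction and masses are not known exactly. Their poses are not given: they have to be found in the camera images.
- printer: Open inkjet printer, cover off, fixed: 280 mm deep (x), 460 wide (y). Origin: centre of its underside on the desk; +x its back, +y the way the carriage must go. White front ledge 85 mm high, x -140 to -65 mm; back wall (x 115 to 140) and end housings (|y| 190 to 230) 105 mm high; between them an open well, black floor 48 mm high.
- carriage: Black print carriage, 100 (x) by 90 (y) mm, flat top 100 mm above the desk, sliding only along the printer's y. Axes as the printer's; origin below its centre at desk height. A hidden rubber stop under the floor halts it (1.5 mm of give at 6 N) after 140 to 260 mm of travel to +y, at an unseen place that differs each time; more than 16 N of carriage on stop damages it.
- park: Dark pad under the carriage's start, at the printer's -y end (origin at desk height). A hidden spring catch jams the carriage here: up to 4 mm of play, then about 9 to 20 N to push it over the catch, which gives way within 20 mm and may let it jump up to 40 mm ahead. After that it drags with about 3 N plus 8 N per m/s and stays where it is left.
- tab (a point): Centre of the top of the blue upright push tab on the carriage: 50 (x) by 12 (y) mm, 40 mm tall, its top 140 mm above the desk. It stands free on all sides above the carriage's top, over its centre.
- resume_top (a point): Centre of the top of the green round resume button, 24 mm across, on the printer's front ledge, its top about 107 mm above the desk. It is next to the red one; either may be the left one.
- resume (a joint): Travel of the green button: 0 up, 0.006 m fully down (needs 5 N); springs back. A press counts from 0.004 m.
- cancel_top (a point): Centre of the top of the red round cancel button, same size, on the same ledge. Not to be pressed.
- cancel (a joint): Travel of the red button, 0 up to 0.006 m down.
- cartridge: Loose spare ink cartridge, black and cyan, 40 by 18 by 45 mm, standing on the +y part of the printer's front ledge. Origin under its centre.
- glue: Loose small glue bottle, 26 mm across, 75 mm tall, standing on the +y part of the printer's front ledge. Origin under its centre.
- sprayer: Loose white spray bottle with yellow head, 124 mm across, 250 mm tall, right of the printer. Origin under its centre.
- mug: Loose blue mug, 80 mm across, 95 mm tall. Origin under its centre.
- mouse: Loose black computer mouse, 110 by 62 by 30 mm. Origin under its centre.
- notes: Loose yellow block of notes, 76 by 76 by 30 mm. Origin under its centre.

How it is judged:
By the outcome, as a careful person would: the job done as asked, in the order asked, and still so for the second after the job is handed in, with the robot touching nothing.
It also fails if it takes over 64 s, if anything falls off the work surface, if the arm or the gripper's body presses on something with over 40 N, if the wrist force passes 120 N, or if a joint passes its speed limit or range.

ROBOT

A 6-joint arm with a two-finger parallel gripper is mounted at the origin on the work surface. World frame = base frame: x ahead of the robot, y to its left, z up, the work surface at z = 0. Lengths are in m, angles in degrees, forces in N, time in s.
With the tool pointing down it reaches from about 0.4 to 0.825 m from the base axis. Payload 7 kg.
Tool frame: the origin (TCP) lies at the very end of the fingers, on their centre line; the grasp point (between the pads) lies ctrl.pinch_z behind it (ctrl.pinch_z is the distance from the TCP to the grasp point, in m); z points along the fingers, y is the line along which they close (so a half turn about z gives the same grasp; the last joint's range is limited). The gripper opens to 85 mm and grips with 20 to 120 N. Pads are 22 mm wide; open, the fingers measure 114 mm over their backs; the gripper's body (76 mm by 85 mm) begins 54 mm behind the grasp point. The pads swing forward as they close: fully open they stand 13 mm farther back than shut.
Start: joints at [-47.378, 20.546, 0.682, 0, -70.136, -16.507], TCP at [0.297, -0.606, 0.231] pointing down, gripper open.
Joint ranges: [-176.03, 176.03], [-82.01, 121.73], [-58.28, 71.71], [-173.87, 95.51], [-174.79, -0.11], [-173.66, 173.66]. Speed limits (degrees/s): [136.94, 136.94, 172.46, 180, 180, 180].

INTERFACE

Orientations are given as a 3x3 rotation matrix whose columns are the frame's x, y, z axes.
In Python, from workcell import get_obs, capture, ctrl gives the robot as it stands. The module is installed in compiled form; this text tells all that it offers.
- The arm moves only by the tool move_arm, never from a script. Its argument "rows" is one flat list of numbers, 5 for each row, row after row: the shift along the tool's x, y, z in m, then the turn about the tool's z in degrees, then the opening in per cent of the stroke, from 0 (shut) to 100 (fully open). In form: [tx, ty, tz, spin, grip, tx, ty, tz, spin, grip, ...]. A call has 1 to 10 rows; each row is the pose to reach, as a shift and turn from the pose commanded when the call began, along the tool's axes at that moment; what a row does not reach only later rows make up. A row lasts 1/10 s, in which the tool goes at most 50 mm and 8.59 degrees, less where a joint would pass 70% of its speed; a pose out of reach is approached as far as the arm can. A call with a gripper value outside its range is refused whole. The fingers move at their own pace and stop on an object; "force" is the grip in N (left out, the last holds). Time passes only in rows, so rows that repeat a pose let the fingers close. It gives the time, the measured TCP pose, the force, the opening and the grip force at its end, in the units of the state.
- get_obs(): the state, without advancing time (a new reading comes with each control period).
- capture(name): name is "scene" or "top" or "wrist"; returns a dict with "image" (384x512x3 uint8, blue, green, red), "fx", "fy", "cx", "cy" (pixels), "position" and "attitude" of the camera in the world. Camera axes: x right, y up, looking along -z (the intrinsics and any distortion apply to the point x, -y, -z); pixel columns grow to the right and rows downward; lengths in m; the calibration is good to about 2 mm. A picture is of the moment at which its call begins. There is no depth.
- ctrl.job_done(): hands the job in; it is judged then, once.
The state is a dict: "clock": time; "qpos": joint angles; "qvel": joint speeds; "joint_efforts": joint torques, N m; "eef_pos": TCP position; "eef_rot": TCP orientation; "wrist_force": force on the tool from outside, world axes, zero at the start; "wrist_torque": the same for the moment, N m; "finger_gap": opening from 0.0 (shut) to 1.0 (fully open); "finger_force": force on a finger pad.
Only numpy, scipy, OpenCV 4.12 (cv2) and the standard library are available. Lean on these libraries where they do the work, as an engineer would, in place of code of your own. Each camera call takes 0.05 s, during which the arm holds its last target. There are 200 camera calls.

## Working session

There is one attempt and no reset: what is moved stays moved. The work goes in short steps, Python scripts to look and compute and a tool call to move; the robot and the scene stay as the last step left them, time stands still between calls to the robot, and variables do not carry over. Pictures are saved under pics/ and viewed, at most 10 in all, crops included, and the job is handed in when it is done.

Besides the shell and the picture viewer there is one more tool, called after "Call:" in YAML: its name, and indented under it one key for each argument. move_arm: Moves the arm, as the interface text tells. Its arguments: {"type":"object","properties":{"rows":{"type":"array"},"force":{"type":"number"}},"required":["rows"]}

```bash
mkdir -p pics; cat > h.py <<'E'
import numpy as np, cv2
from workcell import get_obs, capture, ctrl
def ray(c,u,v):
    d=np.array([(u-c['cx'])/c['fx'],-(v-c['cy'])/c['fy'],-1.0])
    return np.array(c['position']),np.array(c['attitude']).reshape(3,3)@d
def onz(c,u,v,z):
    p,d=ray(c,u,v); return p+d*(z-p[2])/d[2]
def blobs(c,lo,hi,amin=30):
    h=cv2.cvtColor(c['image'],cv2.COLOR_BGR2HSV)
    m=cv2.inRange(h,np.array(lo),np.array(hi))
    n,_,s,ce=cv2.connectedComponentsWithStats(m)
    return [(ce[i].round(1).tolist(),s[i].tolist()) for i in range(1,n) if s[i][4]>=amin]
E
python3 - <<'E'
from h import *
for n in('top','scene'):
    c=capture(n); cv2.imwrite(f'pics/{n}0.png',c['image']); print(n,{k:v for k,v in c.items() if k!='image'})
    print('green',blobs(c,(45,80,50),(85,255,255))); print('red',blobs(c,(0,120,60),(8,255,255))); print('blue',blobs(c,(95,100,50),(130,255,255)))
o=get_obs(); print(o['eef_pos'],o['eef_rot'],o['clock'],ctrl.pinch_z)
E
```

```text
top {'fx': 406.78640873239664, 'fy': 406.78640873239664, 'cx': 253.96720504500314, 'cy': 199.31395948707114, 'position': array([0.37030916, 0.00257951, 1.22979481]), 'attitude': array([[ 0.0293093 ,  0.99333372, -0.11148585],
       [-0.9995514 ,  0.0298134 ,  0.00285695],
       [ 0.00616168,  0.1113521 ,  0.99376192]])}
green [([291.8, 204.4], [288, 201, 9, 8, 57])]
red [([277.2, 48.1], [263, 30, 29, 37, 391]), ([322.9, 201.8], [319, 198, 9, 9, 61])]
blue [([306.0, 157.6], [303, 148, 7, 20, 100]), ([294.6, 164.0], [290, 161, 10, 7, 66]), ([315.0, 163.1], [311, 160, 9, 7, 61]), ([392.4, 266.1], [371, 254, 43, 27, 406])]
scene {'fx': 411.9309507104851, 'fy': 411.9309507104851, 'cx': 256.4907255153333, 'cy': 191.30231511178883, 'position': array([ 1.05016795, -0.32436967,  1.2205004 ]), 'attitude': array([[ 0.47502911, -0.76253975,  0.4391816 ],
       [ 0.87993587,  0.40722058, -0.24471261],
       [ 0.00775931,  0.50269726,  0.86442771]])}
green [([286.0, 168.8], [283, 166, 7, 6, 31]), ([229.9, 204.1], [226, 201, 8, 8, 47])]
red [([133.6, 39.6], [106, 35, 57, 11, 90]), ([205.5, 218.4], [202, 215, 8, 8, 53]), ([326.8, 347.9], [303, 332, 48, 33, 581])]
blue [([18.8, 23.3], [0, 0, 47, 68, 1597]), ([103.4, 73.9], [81, 54, 45, 41, 883]), ([9.5, 82.3], [0, 66, 21, 31, 327]), ([123.2, 210.0], [106, 194, 41, 34, 822]), ([240.7, 238.4], [233, 230, 17, 20, 166]), ([228.5, 244.6], [224, 240, 10, 10, 56])]
[ 0.29687896 -0.6057216   0.23047302] [[-8.97974000e-01 -4.40047819e-01 -7.82198164e-04]
 [-4.40048490e-01  8.97973125e-01  1.26267632e-03]
 [ 1.46754966e-04  1.47805563e-03 -9.99998897e-01]] 0.1 0.0187
```

View pics/top0.png

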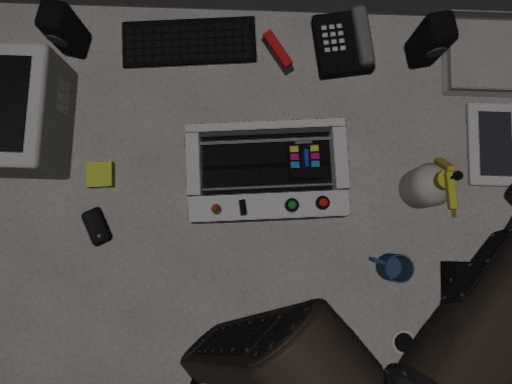

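View pics/scene0.png

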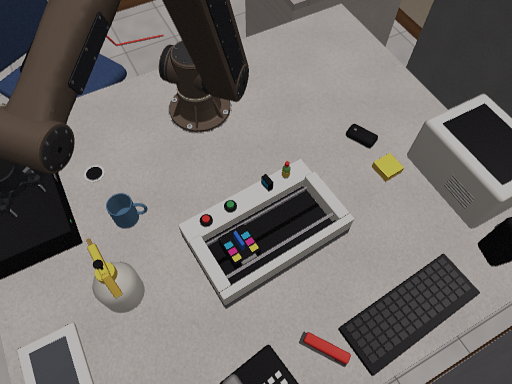

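The top view shows the printer roughly square to the robot, with its parking end at the right (-y). The blue tab is at (306,158), green at (292,204) and red at (323,202). The sprayer at (435,185) is near the approach path.

```bash
python3 - <<'E'
from h import *
from scipy.optimize import least_squares
c=capture('top'); s=capture('scene')
def tri(a,b):
    (p,d),(q,e)=ray(c,*a),ray(s,*b); d/=np.linalg.norm(d);e/=np.linalg.norm(e)
    t=np.linalg.lstsq(np.stack([d,-e],1),q-p,rcond=None)[0]; A=p+t[0]*d;B=q+t[1]*e
    return ((A+B)/2).round(4),np.linalg.norm(A-B).round(4)
g=onz(c,291.8,204.4,.107); r=onz(c,322.9,201.8,.107)
print('green',g,tri((291.8,204.4),(229.9,204.1))); print('red',r,tri((322.9,201.8),(205.5,218.4)))
print('scene g,r',onz(s,229.9,204.1,.107),onz(s,205.5,218.4,.107))
print('tab',onz(c,306,157.6,.135))
for p in [(188,222),(349,217)]: print('ledge front',onz(c,*p,.085))
print('sprayer top',onz(c,455,175,.25),onz(c,425,185,.1),'mug',onz(c,395,267,.09))
for im,n,(u,v,w,h) in((c,'top',(270,130,90,90)),(s,'scene',(190,190,90,90))):
    cv2.imwrite(f'pics/{n}crop.png',cv2.resize(im['image'][v:v+h,u:u+w],None,fx=4,fy=4,interpolation=cv2.INTER_NEAREST))
a=cv2.imread('pics/topcrop.png');b=cv2.imread('pics/scenecrop.png');cv2.imwrite('pics/crop.png',np.hstack([a,b]))
E
```

```text
green [ 0.48522351 -0.10601289  0.107     ] (array([ 0.4858, -0.1044,  0.1081]), np.float64(0.0033))
red [ 0.49506894 -0.19229943  0.107     ] (array([ 0.4954, -0.1907,  0.1089]), np.float64(0.0027))
scene g,r [ 0.48597952 -0.10274328  0.107     ] [ 0.49516138 -0.18927797  0.107     ]
tab [ 0.61245142 -0.13980183  0.135     ]
ledge front [0.42902098 0.18279477 0.085     ]
ledge front [ 0.45657992 -0.27027406  0.085     ]
sprayer top [ 0.5548484  -0.49032489  0.25      ] [ 0.55199383 -0.48042752  0.1       ] mug [ 0.32107357 -0.39726058  0.09      ]
```

View pics/crop.png

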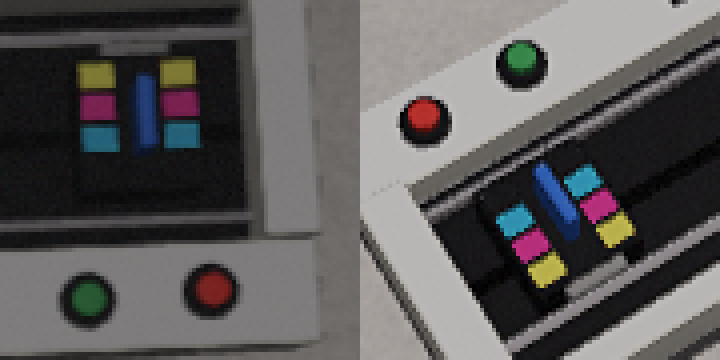

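The crop confirms the layout: green is left of red, and the blue tab stands upright over the carriage's centre. I'll move over the tab's parking side, going up first.

Call:
move_arm:
  rows: [0,0,-0.045,0,0,0,0,-0.09,0,0,-0.04,0.02,-0.1,0,0,-0.08,0.04,-0.1,4,0,-0.12,0.062,-0.1,8,0,-0.16,0.083,-0.1,12,0,-0.2,0.104,-0.1,16,0,-0.24,0.125,-0.1,20,0,-0.28,0.146,-0.1,22,0,-0.32,0.167,-0.1,22,0]

```text
clock: 1.2
eef_pos: [0.5116, -0.3135, 0.3314]
eef_rot: [[-0.998, -0.071, 0.0], [-0.071, 0.998, 0.0], [-0.0, 0.0, -1.0]]
wrist_force: [1.1, -0.3, 0.6]
finger_gap: 0.003
finger_force: 0.0
```

Call:
move_arm:
  rows: [-0.03,0.035,0,0,0,-0.06,0.07,0,0,0,-0.09,0.105,0,0,0,-0.112,0.131,0,0,0,-0.112,0.131,0,0,0,-0.112,0.131,0,0,0]

```text
clock: 1.8
eef_pos: [0.6135, -0.1757, 0.3307]
eef_rot: [[-0.997, -0.074, -0.001], [-0.074, 0.997, -0.0], [0.001, 0.0, -1.0]]
wrist_force: [-0.6, -0.8, 0.3]
finger_gap: 0.003
finger_force: 0.0
```

```bash
python3 - <<'E'
from h import *
c=capture('wrist'); cv2.imwrite('pics/w1.png',c['image'])
o=get_obs(); print(o['eef_pos'],o['wrist_force'],c['position'])
for n,lo,hi,z in(('blue',(100,100,40),(130,255,255),.14),('green',(45,80,40),(85,255,255),.107),('red',(0,120,50),(8,255,255),.107)):
    for ce,st in blobs(c,lo,hi,100): print(n,ce,st,onz(c,*ce,z).round(4))
E
```

```text
[ 0.61308199 -0.17650074  0.33104125] [0.11068288 0.53594304 0.82285884] [ 0.53720724 -0.18133725  0.4729131 ]
blue [433.5, 60.7] [428, 48, 12, 27, 222] [0.4778 0.0062 0.14  ]
blue [287.0, 167.9] [281, 146, 14, 45, 525] [ 0.6085 -0.1404  0.14  ]
green [506.8, 59.2] [501, 48, 11, 21, 180] [0.4637 0.1119 0.107 ]
green [323.9, 63.9] [315, 54, 19, 21, 318] [ 0.4853 -0.1056  0.107 ]
red [251.8, 66.6] [243, 56, 19, 22, 323] [ 0.4948 -0.1919  0.107 ]
```

View pics/w1.png

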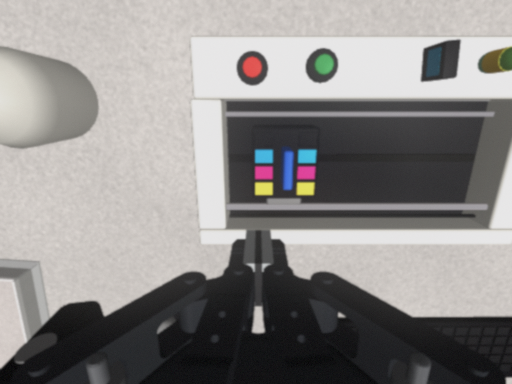

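The wrist view shows the tab at (287,168), world about (0.610,-0.140), with the tool yaw matching the printer to within about 1°. I'll lower beside the tab on its parking side.

Call:
move_arm:
  rows: [0,0,0.04,0,0,0,0,0.08,0,0,0,0,0.12,0,0,0,0,0.16,0,0,0,0,0.185,0,0,0,0,0.2,0,0,0,0,0.21,0,0,0,0,0.214,0,0,0,0,0.214,0,0,0,0,0.214,0,0]

```text
clock: 2.85
eef_pos: [0.6137, -0.1769, 0.1184]
eef_rot: [[-0.997, -0.072, 0.002], [-0.072, 0.997, -0.0], [-0.002, -0.0, -1.0]]
wrist_force: [0.1, 0.2, -0.2]
finger_gap: -0.0
finger_force: 0.0
```

Call:
move_arm:
  rows: [0,0.004,0,0,0,0,0.008,0,0,0,0,0.012,0,0,0,0,0.015,0,0,0,0,0.018,0,0,0,0,0.018,0,0,0]

```text
clock: 3.45
eef_pos: [0.612, -0.1582, 0.1174]
eef_rot: [[-0.997, -0.072, 0.0], [-0.072, 0.997, -0.0], [-0.0, -0.0, -1.0]]
wrist_force: [-0.9, 0.9, 0.7]
finger_gap: 0.002
finger_force: 0.0
```

Call:
move_arm:
  rows: [0,0.002,0,0,0,0,0.004,0,0,0,0,0.006,0,0,0,0,0.007,0,0,0,0,0.008,0,0,0]

```text
clock: 3.95
eef_pos: [0.6115, -0.1525, 0.1174]
eef_rot: [[-0.997, -0.071, 0.0], [-0.071, 0.997, -0.002], [0.0, -0.002, -1.0]]
wrist_force: [1.6, -10.6, -1.8]
finger_gap: 0.004
finger_force: 5.2
```

Call:
move_arm:
  rows: [0,0.0015,0,0,0,0,0.003,0,0,0,0,0.0045,0,0,0,0,0.006,0,0,0]

```text
clock: 4.35
eef_pos: [0.611, -0.1455, 0.1174]
eef_rot: [[-0.997, -0.071, 0.0], [-0.071, 0.997, -0.001], [-0.0, -0.001, -1.0]]
wrist_force: [1.7, -4.8, -0.8]
finger_gap: -0.001
finger_force: 2.2
```

Call:
move_arm:
  rows: [0,0.002,0,0,0,0,0.004,0,0,0,0,0.006,0,0,0,0,0.008,0,0,0,0,0.008,0,0,0]

```text
clock: 4.85
eef_pos: [0.6103, -0.1361, 0.1173]
eef_rot: [[-0.997, -0.072, -0.0], [-0.072, 0.997, 0.0], [0.0, 0.0, -1.0]]
wrist_force: [0.1, 0.3, 0.3]
finger_gap: -0.0
finger_force: 0.0
```

```bash
python3 - <<'E'
from h import *
c=capture('top'); o=get_obs(); print(o['eef_pos'],o['wrist_force'])
for ce,st in blobs(c,(95,100,40),(130,255,255),20): print(ce,st,onz(c,*ce,.135).round(4))
E
```

```text
[ 0.61034768 -0.13624804  0.11724361] [-0.12361469  0.318811    0.310382  ]
[285.2, 164.6] [281, 161, 10, 8, 71] [ 0.5912 -0.0832  0.135 ]
[296.1, 164.1] [293, 160, 7, 9, 49] [ 0.5935 -0.113   0.135 ]
[305.4, 164.9] [301, 162, 10, 6, 52] [ 0.5921 -0.1385  0.135 ]
[394.1, 266.7] [370, 254, 44, 28, 741] [ 0.3237 -0.3791  0.135 ]
```

The catch has given way: no force on the tool, and the carriage jumped about 15 mm ahead. Now push on within the surely free range.

Call:
move_arm:
  rows: [0,0.012,0,0,0,0,0.026,0,0,0,0,0.04,0,0,0,0,0.054,0,0,0,0,0.068,0,0,0,0,0.082,0,0,0,0,0.092,0,0,0,0,0.099,0,0,0,0,0.104,0,0,0,0,0.108,0,0,0]

```text
clock: 5.9
eef_pos: [0.6024, -0.0286, 0.1173]
eef_rot: [[-0.997, -0.072, -0.0], [-0.072, 0.997, -0.0], [0.0, 0.0, -1.0]]
wrist_force: [-0.6, -3.8, 0.0]
finger_gap: -0.001
finger_force: 1.6
```

```bash
python3 - <<'E'
from h import *
c=capture('top'); o=get_obs(); print(o['eef_pos'],o['wrist_force'])
for ce,st in blobs(c,(95,100,40),(130,255,255),20): print(ce,st,onz(c,*ce,.1).round(4))
E
```

```text
[ 0.60245589 -0.02821639  0.11725259] [-0.50621323 -0.5019011  -0.58432492]
[248.4, 166.1] [244, 163, 10, 7, 68] [0.5908 0.0178 0.1   ]
[258.7, 166.1] [256, 162, 6, 9, 41] [ 0.5917 -0.0112  0.1   ]
[268.9, 166.3] [264, 164, 10, 6, 44] [ 0.592 -0.04   0.1  ]
[394.0, 267.0] [369, 254, 45, 28, 738] [ 0.3214 -0.391   0.1   ]
```

Call:
move_arm:
  rows: [0,0.003,0,0,0,0,0.006,0,0,0,0,0.009,0,0,0,0,0.011,0,0,0]

```text
clock: 6.35
eef_pos: [0.6017, -0.0179, 0.1173]
eef_rot: [[-0.997, -0.072, -0.0], [-0.072, 0.997, -0.0], [0.0, -0.0, -1.0]]
wrist_force: [-0.0, -3.0, -0.7]
finger_gap: -0.0
finger_force: 1.6
```

Call:
move_arm:
  rows: [0,0.0015,0,0,0,0,0.003,0,0,0,0,0.004,0,0,0]

```text
clock: 6.65
eef_pos: [0.6015, -0.0139, 0.1173]
eef_rot: [[-0.997, -0.072, -0.0], [-0.072, 0.997, -0.0], [0.0, -0.0, -1.0]]
wrist_force: [-1.1, -3.3, 0.1]
finger_gap: -0.002
finger_force: 1.5
```

Call:
move_arm:
  rows: [0,0.0015,0,0,0,0,0.003,0,0,0,0,0.004,0,0,0]

```text
clock: 6.95
eef_pos: [0.6012, -0.0099, 0.1173]
eef_rot: [[-0.997, -0.072, -0.0], [-0.072, 0.997, -0.0], [0.0, -0.0, -1.0]]
wrist_force: [-0.5, -3.0, -0.8]
finger_gap: 0.001
finger_force: 1.5
```

Call:
move_arm:
  rows: [0,0.0015,0,0,0,0,0.003,0,0,0,0,0.0045,0,0,0]

```text
clock: 7.25
eef_pos: [0.6008, -0.0054, 0.1173]
eef_rot: [[-0.997, -0.072, -0.0], [-0.072, 0.997, -0.0], [0.0, -0.0, -1.0]]
wrist_force: [-0.3, -3.3, -0.7]
finger_gap: -0.001
finger_force: 1.6
```

Call:
move_arm:
  rows: [0,0.0015,0,0,0,0,0.003,0,0,0,0,0.0045,0,0,0]

```text
clock: 7.55
eef_pos: [0.6005, -0.0009, 0.1173]
eef_rot: [[-0.997, -0.072, -0.0], [-0.072, 0.997, 0.0], [0.0, 0.0, -1.0]]
wrist_force: [-1.1, -3.0, -0.6]
finger_gap: -0.003
finger_force: 1.6
```

Call:
move_arm:
  rows: [0,0.0015,0,0,0,0,0.003,0,0,0,0,0.0045,0,0,0]

```text
clock: 7.85
eef_pos: [0.6002, 0.0036, 0.1173]
eef_rot: [[-0.997, -0.072, -0.0], [-0.072, 0.997, -0.0], [0.0, 0.0, -1.0]]
wrist_force: [-1.7, -3.9, 0.6]
finger_gap: -0.003
finger_force: 1.6
```

Call:
move_arm:
  rows: [0,0.0015,0,0,0,0,0.003,0,0,0,0,0.0045,0,0,0]

```text
clock: 8.15
eef_pos: [0.5999, 0.0081, 0.1173]
eef_rot: [[-0.997, -0.072, -0.0], [-0.072, 0.997, -0.0], [0.0, -0.0, -1.0]]
wrist_force: [-1.7, -2.9, 0.0]
finger_gap: -0.0
finger_force: 1.6
```

Call:
move_arm:
  rows: [0,0.0015,0,0,0,0,0.003,0,0,0,0,0.0045,0,0,0]

```text
clock: 8.45
eef_pos: [0.5995, 0.0125, 0.1173]
eef_rot: [[-0.997, -0.072, -0.0], [-0.072, 0.997, -0.0], [0.0, -0.0, -1.0]]
wrist_force: [-1.9, -3.7, 0.4]
finger_gap: 0.004
finger_force: 1.6
```

Call:
move_arm:
  rows: [0,0.0015,0,0,0,0,0.003,0,0,0,0,0.0045,0,0,0]

```text
clock: 8.75
eef_pos: [0.5992, 0.017, 0.1173]
eef_rot: [[-0.997, -0.072, -0.0], [-0.072, 0.997, -0.0], [0.0, 0.0, -1.0]]
wrist_force: [-2.4, -3.7, -0.6]
finger_gap: -0.002
finger_force: 1.6
```

Call:
move_arm:
  rows: [0,0.0015,0,0,0,0,0.003,0,0,0,0,0.0045,0,0,0]

```text
clock: 9.05
eef_pos: [0.5989, 0.0215, 0.1173]
eef_rot: [[-0.997, -0.072, -0.0], [-0.072, 0.997, 0.0], [0.0, 0.0, -1.0]]
wrist_force: [-2.4, -3.0, -0.7]
finger_gap: 0.003
finger_force: 1.6
```

Call:
move_arm:
  rows: [0,0.0015,0,0,0,0,0.003,0,0,0,0,0.0045,0,0,0]

```text
clock: 9.35
eef_pos: [0.5986, 0.026, 0.1173]
eef_rot: [[-0.997, -0.072, -0.0], [-0.072, 0.997, -0.0], [0.0, -0.0, -1.0]]
wrist_force: [-2.6, -3.5, -0.2]
finger_gap: -0.001
finger_force: 1.6
```

Call:
move_arm:
  rows: [0,0.0015,0,0,0,0,0.003,0,0,0,0,0.0045,0,0,0]

```text
clock: 9.65
eef_pos: [0.5982, 0.0298, 0.1173]
eef_rot: [[-0.997, -0.072, -0.0], [-0.072, 0.997, -0.001], [0.0, -0.001, -1.0]]
wrist_force: [-1.1, -9.3, -1.4]
finger_gap: 0.005
finger_force: 4.4
```

Resistance jumped from 3 to 9 N, so the carriage is on the rubber stop with about 6 N. I'll back off gently and rise.

Call:
move_arm:
  rows: [0,-0.001,0,0,0,0,-0.002,0,0,0,0,-0.004,0,0,0,0,-0.008,0,0,0,0,-0.018,0,0,0,0,-0.025,0,0,0,0,-0.025,-0.03,0,0,0,-0.025,-0.07,0,0,0,-0.025,-0.11,0,0,0,-0.025,-0.13,0,0]

```text
clock: 10.65
eef_pos: [0.6015, 0.0048, 0.2514]
eef_rot: [[-0.997, -0.072, 0.005], [-0.072, 0.997, 0.001], [-0.005, 0.0, -1.0]]
wrist_force: [0.4, -0.3, 0.8]
finger_gap: -0.0
finger_force: 0.0
```

```bash
python3 - <<'E'
from h import *
c=capture('top'); o=get_obs(); print(o['eef_pos'],o['eef_rot'],o['wrist_force'])
for ce,st in blobs(c,(95,100,40),(130,255,255),20): print(ce,st,onz(c,*ce,.1).round(4))
c=capture('wrist'); cv2.imwrite('pics/w2.png',c['image'])
for n,lo,hi,z in(('blue',(100,100,40),(130,255,255),.14),('green',(45,80,40),(85,255,255),.107),('red',(0,120,50),(8,255,255),.107)):
    for ce,st in blobs(c,lo,hi,100): print(n,ce,st,onz(c,*ce,z).round(4))
E
```

```text
[0.60247136 0.00488263 0.25381795] [[-9.97377790e-01 -7.19019529e-02  8.22520403e-03]
 [-7.18962892e-02  9.97411629e-01  9.82582351e-04]
 [-8.27456374e-03  3.88644165e-04 -9.99965690e-01]] [ 1.71421942 -0.30486161  3.26289615]
[237.6, 160.9] [235, 151, 6, 21, 114] [0.6048 0.0487 0.1   ]
[248.5, 166.1] [244, 163, 10, 7, 68] [0.5908 0.0175 0.1   ]
[227.8, 167.0] [223, 164, 10, 7, 66] [0.5865 0.0757 0.1   ]
[394.2, 266.8] [370, 254, 44, 28, 731] [ 0.322  -0.3916  0.1   ]
blue [301.7, 180.4] [293, 153, 19, 57, 923] [0.5932 0.0461 0.14  ]
green [382.7, 37.1] [371, 24, 24, 27, 317] [0.4604 0.1099 0.107 ]
green [150.3, 48.2] [138, 35, 26, 28, 562] [ 0.4854 -0.104   0.107 ]
red [402.3, 29.2] [392, 20, 21, 20, 296] [0.4527 0.1264 0.107 ]
red [59.7, 52.4] [45, 38, 31, 29, 677] [ 0.4952 -0.1887  0.107 ]
```

View pics/w2.png

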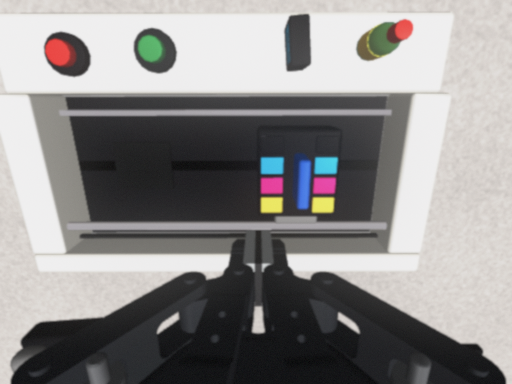

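The wrist view shows the carriage resting at the stop, tab at (302,180), after about 187 mm of travel, with cartridge and bottle still standing. The green button is at (150,48), world about (0.4853,-0.105). Moving above it.

Call:
move_arm:
  rows: [0.03,-0.025,0,0,0,0.06,-0.05,0,0,0,0.09,-0.075,0,0,0,0.11,-0.092,0,0,0,0.122,-0.102,0,0,0,0.122,-0.102,0.03,0,0,0.122,-0.102,0.07,0,0,0.122,-0.102,0.1,0,0,0.122,-0.102,0.12,0,0,0.122,-0.102,0.12,0,0]

```text
clock: 11.75
eef_pos: [0.484, -0.1053, 0.1244]
eef_rot: [[-0.997, -0.071, -0.006], [-0.071, 0.997, -0.0], [0.006, -0.0, -1.0]]
wrist_force: [0.1, -0.4, 0.1]
finger_gap: -0.002
finger_force: 0.0
```

```bash
python3 - <<'E'
from h import *
c=capture('top'); o=get_obs(); print(o['eef_pos'],o['eef_rot'][:,2],o['wrist_force'])
for ce,st in blobs(c,(95,100,40),(130,255,255),20): print(ce,st)
E
```

```text
[ 0.48527311 -0.10525087  0.12625912] [-3.00368143e-03 -6.28482016e-04 -9.99995291e-01] [0.14918211 0.19792077 1.28283409]
[237.4, 158.7] [235, 151, 6, 16, 86]
[248.2, 164.9] [244, 163, 10, 5, 43]
[227.6, 166.1] [223, 164, 10, 6, 48]
[393.8, 266.8] [370, 254, 44, 28, 726]
```

Call:
move_arm:
  rows: [0,0,0.006,0,0,0,0,0.012,0,0,0,0,0.017,0,0,0,0,0.02,0,0,0,0,0.022,0,0,0,0,0.024,0,0,0,0,0.024,0,0]

```text
clock: 12.5
eef_pos: [0.4858, -0.105, 0.1034]
eef_rot: [[-0.997, -0.072, 0.0], [-0.072, 0.997, -0.0], [-0.0, -0.0, -1.0]]
wrist_force: [-1.1, 0.5, 2.9]
finger_gap: -0.001
finger_force: 1.7
```

Call:
move_arm:
  rows: [0,0,0.001,0,0,0,0,0.002,0,0,0,0,0.003,0,0,0,0,0.003,0,0]

```text
clock: 12.9
eef_pos: [0.4859, -0.105, 0.101]
eef_rot: [[-0.997, -0.072, 0.0], [-0.072, 0.997, -0.0], [-0.0, -0.0, -1.0]]
wrist_force: [-4.2, 2.4, 11.5]
finger_gap: 0.002
finger_force: 5.3
```

Force is 11.5 N with 6 mm of travel, so the button is fully pressed. I'll lift straight off.

Call:
move_arm:
  rows: [0,0,-0.003,0,0,0,0,-0.01,0,0,0,0,-0.03,0,0,0,0,-0.06,0,0,0,0,-0.1,0,0,0,0,-0.13,0,0,0,0,-0.14,0,0,0,0,-0.14,0,0,0,0,-0.14,0,0,0,0,-0.14,0,0]

```text
clock: 13.9
eef_pos: [0.4849, -0.105, 0.2387]
eef_rot: [[-0.997, -0.072, -0.003], [-0.072, 0.997, -0.0], [0.003, 0.0, -1.0]]
wrist_force: [0.0, -0.8, -0.1]
finger_gap: 0.002
finger_force: 0.0
```

```bash
python3 - <<'E'
from h import *
c=capture('scene'); cv2.imwrite('pics/s2.png',c['image']); o=get_obs(); print(o['eef_pos'],o['wrist_force'])
c=capture('top')
for ce,st in blobs(c,(95,100,40),(130,255,255),20): print(ce,st)
E
```

```text
[ 0.48501439 -0.10506739  0.23882199] [-0.76670705 -0.03587907 -0.94354107]
[394.0, 266.9] [370, 254, 44, 28, 721]
```

View pics/s2.png

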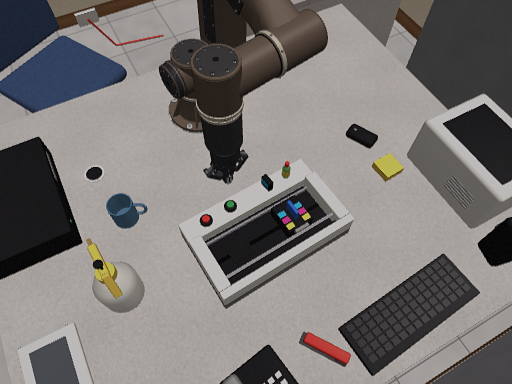

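The scene shows the carriage at its stop around (293,215), the buttons up at (206,219) and (230,205), everything else in place, and the gripper clear.

```bash
python3 -c "
from workcell import ctrl
print(ctrl.job_done())"
```

```text
the job is handed in; nothing more can be done
None
```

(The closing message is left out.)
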